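Lower the gauge plungers in order

ROBOT

A 6-joint arm with a two-finger parallel gripper is mounted at the origin on the work surface. World frame = base frame: x ahead of the robot, y to its left, z up, the work surface at z = 0. Lengths are in mm, angles in rad, forces in N, time in s.
With the tool pointing down it reaches from about 150 to 775 mm from the base axis. Payload 6.1 kg.
Tool frame: the origin (TCP) lies midway between the tips of the shut fingers; the grasp point (between the pads) lies behind it (robot.tcp_to_grasp is the z of the grasp point in the tool frame, in mm); z points along the fingers, y is the line along which they close (so a half turn about z gives the same grasp; the last joint's range is limited). The gripper opens to 85 mm and grips with 20 to 120 N. Pads are 22 mm wide; open, the fingers measure 114 mm over their backs; the gripper's body (76 mm by 85 mm) begins 54 mm behind the grasp point. The pads swing forward as they close: fully open they stand 13 mm farther back than shut.
Start: joints at [1.181, 0.126, -0.04, 1.405, 0, 1.571], TCP at [199.494, 485.603, 231.295] pointing down, gripper open.
Joint ranges: [-2.72, 2.72], [-0.95, 1.95], [-1.27, 1.35], [-1.78, 2.02], [-1.46, 1.47], [-3.14, 3.14]. Speed limits (rad/s): [2.39, 2.39, 3.01, 3.14, 3.14, 3.14].

INTERFACE

Orientations are given as a rotation vector (axis times angle).
In Python, from bench import robot gives the robot as it stands.
- The arm moves only by the shell command python3 -m inch 'ROWS'. ROWS is JSON, a list of rows, each an object of numbers: "ax", "ay", "az": the turn, a rotation vector about the tool's x, y, z in degrees; "x", "y", "z": the shift along the tool's x, y, z in m; "gripper": the finger opening in m, from 0 to 0.0854. In form: [{"ax": .., "ay": .., "az": .., "x": .., "y": .., "z": .., "gripper": ..}, ...]. A call has 1 to 8 rows; each row shifts and turns the commanded pose from where the row before left it, along the tool's axes as they then stand; what a row does not reach is not made up. A row lasts 1/12 s, in which the tool goes at most 41.7 mm and 7.16 degrees, less where a joint would pass 70% of its speed; a pose out of reach is approached as far as the arm can. A call is refused whole if a number of a shift passes 0.0417 or a number of a turn 7.16, either way. A call with a gripper value outside its range is refused whole. The fingers move at their own pace and stop on an object; the grip force is fixed at half the most. Time passes only in rows, so rows that do not move let the fingers close. It gives the time, the measured TCP pose, the force, the opening and the grip force at its end, in the units of the state.
- robot.get_state(): the state, without advancing time (a new reading comes with each control period).
- robot.capture(name): name is "side" or "top" or "wrist"; returns a dict with "img" (384x512x3 uint8, red, green, blue), "depth" (384x512 float32, mm along the optical axis (not along the pixel's ray), 0 where there is no reading), "vfov" (degrees; the focal length in pixels is half the picture's height over the tangent of half this angle, whatever the lens; pixels are square), "cx", "cy" (the principal point, pixels), "k1" (the pictures are not rectified: a ray, as slopes to the right and down, at radius r is drawn at 1 + k1 r^2 times it, then the intrinsics apply), "R" (3x3) and "t" (3): a world point X has camera coordinates R X + t. Camera axes: x right, y down, z forward; pixel columns grow to the right and rows downward; lengths in mm; the calibration is good to about 2 mm. A picture is of the moment at which its call begins.
- robot.finish_job(): hands the job in; it is judged then, once.
The state is a dict: "time": time; "joint_positions": joint angles; "qd": joint speeds; "joint_torque": joint torques, N m; "tool_pos": TCP position; "ee_rot": TCP orientation; "contact_force": force on the tool from outside, world axes, zero at the start; "wrist_torque": the same for the moment, N m; "grip_width": finger opening in mm; "grip_force": force on a finger pad.
Only numpy, scipy, OpenCV 4.12 (cv2) and the standard library are available. Lean on these libraries where they do the work, as an engineer would, in place of code of your own. Each camera call takes 0.05 s, during which the arm holds its last target. There are 200 camera calls.

TASK

Bring the gauges of the measuring fixture down to the aluminium profile that lies in it: with a light push of the fingertips from above, press each of the three gauge plungers gently down until it stops, first the one with the round disc cap, then the one with the square cap, last the one with the long bar cap. Do not pull any of them up, and leave the profile and the loose things around the fixture where they are.

Things in the scene. Friction and masses are not known exactly. Their poses are not given: they have to be found in the camera images.
- fixture: Measuring fixture, fixed: dark steel base plate 150 (x) x 320 (y) x 20 mm high, lying on the bench. Origin on the bench under the nest's centre line (plate spans x -65..85 mm, y -160..160 mm in its frame). The nest runs along its y axis. Three gauge heads stand in a row on it at y = -95, 0 and +95 mm; which head stands where varies, read their own poses.
- disc_head: Gauge head whose plunger has the round disc cap, 40 mm diameter. Fixed aluminium column 36 x 44 mm, 100 mm high, on the fixture (behind the plunger, +x) with an arm over the profile. Origin at the fixture plate's top (20 mm above the bench) under the plunger's axis; z up, y along the nest.
- disc_cap (a point): Centre of the top face of the black round disc cap, 40 mm diameter, 14 mm thick. Moves with the plunger. 160 mm above the bench at joint value 0, 146 mm when the plunger is fully down. Spring cushion under the cap: gives way above 4 N (then 1.2 N per mm, 8 mm, then solid) and springs back; 6 to 8 N surely seats the plunger. Nothing here is higher; free space above.
- disc_plunger (a joint): Vertical plunger of that head (m): grows as it is pushed straight down, 0.014 = fully down against its solid stop (its tip then stands 1 mm clear of the profile). Starts between 0 and 0.004. No spring: friction of about 3 N holds it wherever it is left, so it takes about 3 N to push, and stays down. Negative = pulled up (to -0.008). Delicate: it bears at most 25 N.
- square_head: Gauge head whose plunger has the square cap, 30 x 30 mm. Fixed aluminium column 36 x 44 mm, 100 mm high, on the fixture (behind the plunger, +x) with an arm over the profile. Origin at the fixture plate's top (20 mm above the bench) under the plunger's axis; z up, y along the nest.
- square_cap (a point): Centre of the top face of the black square cap, 30 x 30 mm, 14 mm thick. Moves with the plunger. 160 mm above the bench at joint value 0, 146 mm when the plunger is fully down. Spring cushion under the cap: gives way above 4 N (then 1.2 N per mm, 8 mm, then solid) and springs back; 6 to 8 N surely seats the plunger. Nothing here is higher; free space above.
- square_plunger (a joint): Vertical plunger of that head (m): grows as it is pushed straight down, 0.014 = fully down against its solid stop (its tip then stands 1 mm clear of the profile). Starts between 0 and 0.004. No spring: friction of about 3 N holds it wherever it is left, so it takes about 3 N to push, and stays down. Negative = pulled up (to -0.008). Delicate: it bears at most 25 N.
- bar_head: Gauge head whose plunger has the long bar cap, 14 mm (x) by 56 mm (y). Fixed aluminium column 36 x 44 mm, 100 mm high, on the fixture (behind the plunger, +x) with an arm over the profile. Origin at the fixture plate's top (20 mm above the bench) under the plunger's axis; z up, y along the nest.
- bar_cap (a point): Centre of the top face of the black long bar cap, 14 mm (x) by 56 mm (y), 14 mm thick. Moves with the plunger. 160 mm above the bench at joint value 0, 146 mm when the plunger is fully down. Spring cushion under the cap: gives way above 4 N (then 1.2 N per mm, 8 mm, then solid) and springs back; 6 to 8 N surely seats the plunger. Nothing here is higher; free space above.
- bar_plunger (a joint): Vertical plunger of that head (m): grows as it is pushed straight down, 0.014 = fully down against its solid stop (its tip then stands 1 mm clear of the profile). Starts between 0 and 0.004. No spring: friction of about 3 N holds it wherever it is left, so it takes about 3 N to push, and stays down. Negative = pulled up (to -0.008). Delicate: it bears at most 25 N.
- profile: Bystander: loose aluminium profile 24 x 270 x 12 mm lying in the fixture's nest under the plungers, between 8 mm high rails. Origin under its centre.
- offcut: Bystander: loose short piece of the same profile, 24 x 100 x 12 mm, on the bench. Origin under its centre.
- ring_gauge: Bystander: loose steel ring gauge, 56 mm outside, 32 mm bore, 18 mm high, on the bench. Origin under its centre.
- master: Bystander: loose stepped steel setting master standing on the bench, 40 mm diameter below, 22 mm above, 60 mm high. Origin under its centre.

How it is judged:
By the outcome, as a careful person would: the job done as asked, in the order asked, and still so for the second after the job is handed in, with the robot touching nothing.
It also fails if it takes over 40 s, if anything falls off the work surface, if the arm or the gripper's body presses on something with over 40 N, if the wrist force passes 120 N, or if a joint passes its speed limit or range.

## Working session

There is one attempt and no reset: what is moved stays moved. The work goes in short steps, Python scripts to look and compute and a shell command to move; the robot and the scene stay as the last step left them, time stands still between calls to the robot, and variables do not carry over. Pictures are saved under pics/ and viewed, at most 10 in all, crops included, and the job is handed in when it is done.

```bash
mkdir -p pics; cat > h.py <<'E'
import numpy as np, cv2
from bench import robot
def cap(n):
    c=robot.capture(n); f=192/np.tan(np.radians(c['vfov']/2)); return c,f
def world(c,f,u,v,d=None,z=None):
    K=np.array([[f,0,c['cx']],[0,f,c['cy']],[0,0,1.]])
    # r_d = r(1+k1 r^2)
    p=cv2.undistortPoints(np.array([[[u,v]]],float),K,np.array([c['k1'],0,0,0.]))[0,0]
    R=np.array(c['R']);t=np.array(c['t']);ray=R.T@np.array([p[0],p[1],1]);o=-R.T@t
    if z is not None: d=(z-o[2])/ray[2]
    return o+ray*d
E
python3 - <<'E'
from h import *
import pickle
d={}
for n in('top','side'):
    c,f=cap(n); d[n]=(c,f); cv2.imwrite(f'pics/{n}0.png',cv2.resize(c['img'][:,:,::-1],(800,600)))
    print(n,f,c['k1'],c['cx'],c['cy'],np.round(-np.array(c['R']).T@c['t']))
pickle.dump(d,open('d.pkl','wb'))
s=robot.get_state();print(s['time'],s['tool_pos'],s['ee_rot'],s['contact_force'],robot.tcp_to_grasp)
E
```

```text
top 400.89384419272574 -0.08876560453177872 262.5207571730378 195.54448307691106 [433.  81. 801.]
side 350.42940386375227 -0.07618319877443219 255.89854776094975 197.35267328584683 [ 214. -432.  462.]
0.1 [199.37528351 485.29050144 230.60149463] [-6.08378065e-01 -3.08187156e+00  2.17193674e-03] [0.75391174 0.11571515 0.13795062] -18.700000000000003
```

View pics/top0.png

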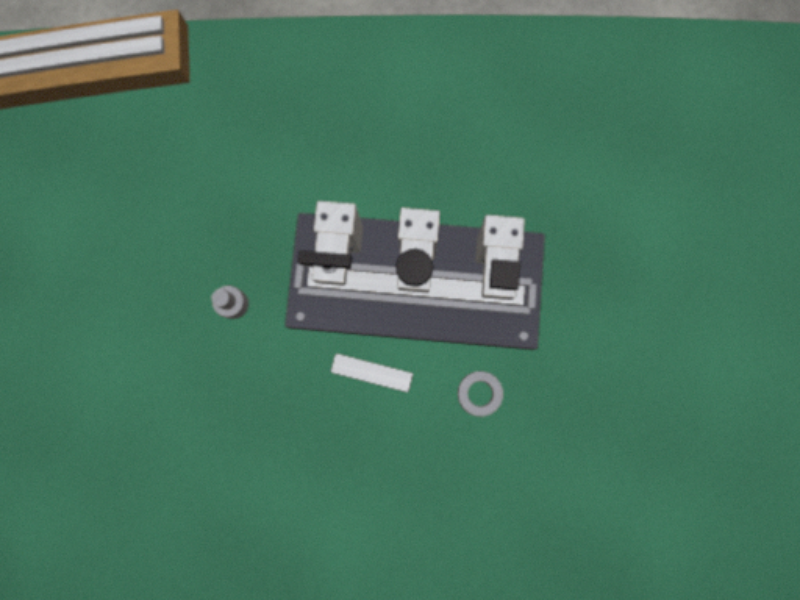

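View pics/side0.png

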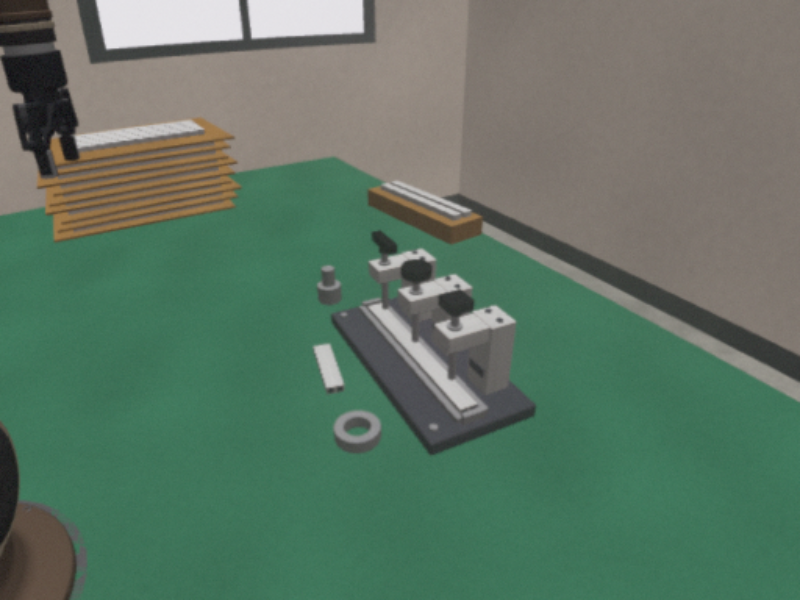

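The top view shows the bar cap at about (325,258), the disc at (415,267) and the square at (505,274) in the 800x600 view, nearly collinear. The side view agrees. Next I measure the caps with depth.

```bash
python3 - <<'E'
from h import *
import pickle
d=pickle.load(open('d.pkl','rb'));c,f=d['top']
P=[]
for n,(u,v) in dict(bar=(325,258),disc=(415,267),square=(505,274)).items():
    u*=.64;v*=.64;u0,v0=int(u),int(v)
    g=c['img'].max(2).astype(int); D=c['depth']
    pts=[];uv=[]
    for vv in range(v0-16,v0+17):
        for uu in range(u0-24,u0+25):
            if g[vv,uu]<60 and D[vv,uu]>0:
                w=world(c,f,uu,vv,D[vv,uu])
                if w[2]>135: pts.append(w);uv.append((uu,vv))
    pts=np.array(pts);uv=np.array(uv);(r)=cv2.minAreaRect((pts[:,:2]).astype(np.float32))
    h=np.median(pts[:,2]);m=uv.mean(0)
    print(n,len(pts),'h',h,'pix',m/.64,'mean',pts[:,:2].mean(0),'rect',r,'at h',world(c,f,*m,z=h))
s=robot.get_state()
img=cv2.resize(c['img'][120:220,170:360,::-1],(798,420),interpolation=2);cv2.imwrite('pics/crop.png',img)
# fixture yaw from column/plate corners
for u,v,z in((299,213,20),(545,234,20),(537,348,20),(287,328,20)): print(world(c,f,u*.64,v*.64,z=z))
E
```

```text
bar 252 h 159.08560445606946 pix [322.99107143 259.32539683] mean [564.85781861 179.65786962] rect ((565.941650390625, 178.9123077392578), (55.869441986083984, 13.480520248413086), 84.10111236572266) at h [564.75536118 179.55725998 159.08560446]
disc 126 h 157.70591534587396 pix [410.7390873  266.96428571] mean [556.37189883  87.69287077] rect ((556.5628662109375, 85.45170593261719), (37.875648498535156, 34.38261795043945), 48.56012725830078) at h [556.3501815   87.69022028 157.70591535]
square 52 h 159.69793291030697 pix [500.96153846 277.85456731] mean [544.10608105  -6.02752736] rect ((547.0984497070312, -10.067648887634277), (28.545475006103516, 26.30025863647461), 84.43537139892578) at h [544.06922313  -6.01085924 159.69793291]
[654.57977445 233.11099604  20.        ]
[625.09895513 -82.86030652  20.        ]
[479.40092845 -68.24959293  20.        ]
[505.68786517 245.08482088  20.        ]
```

View pics/crop.png

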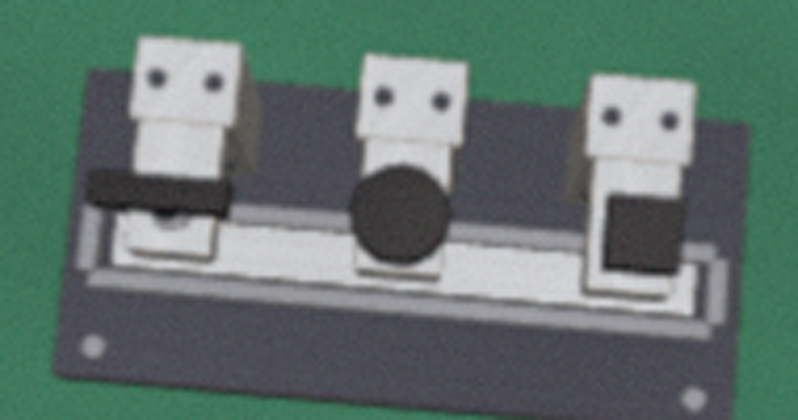

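The crop shows the cap centres at (159,192), (400,215) and (645,233), evenly spaced at about 95 mm. The sizes (56x13.5, 38, 28) and heights near 159 mm match the given ones. Cap centres are bar (566,178.7), disc (556.5,85) and square (547,-10).

```bash
cat >> h.py <<'E'
from scipy.spatial.transform import Rotation as Ro
T=dict(disc=(556.5,84.7),square=(547,-10),bar=(566,178.7))
def go(n,z):
    s=robot.get_state();M=Ro.from_rotvec(s['ee_rot']).as_matrix()
    print('t',s['time'],'pos',s['tool_pos'].round(1) if hasattr(s['tool_pos'],'round') else s['tool_pos'],'F',np.round(s['contact_force'],2),'j6',s['joint_positions'][5])
    print(M.round(3)); print('tool shift mm',np.round(M.T@(np.array([*T[n],z])-s['tool_pos']),1))
E
python3 -c "
from h import *
go('disc',185)"
```

```text
t 0.1 pos [199.4 485.3 230.6] F [0.75 0.12 0.14] j6 1.570796894849919
[[-0.925  0.38  -0.001]
 [ 0.38   0.925 -0.001]
 [-0.    -0.001 -1.   ]]
tool shift mm [-482.6 -234.8   45.9]
```

```bash
python3 -m inch '[{"x":-0.0345,"y":-0.0168,"gripper":0},{"x":-0.0345,"y":-0.0168,"gripper":0},{"x":-0.0345,"y":-0.0168,"gripper":0},{"x":-0.0345,"y":-0.0168,"gripper":0},{"x":-0.0345,"y":-0.0168,"gripper":0},{"x":-0.0345,"y":-0.0168,"gripper":0},{"x":-0.0345,"y":-0.0168,"gripper":0},{"x":-0.0345,"y":-0.0168,"gripper":0}]'
python3 -c "
from h import *
go('disc',185)"
```

```text
t 0.1 pos [199.4 485.3 230.6] F [0.75 0.12 0.14] j6 1.570796894849919
[[-0.925  0.38  -0.001]
 [ 0.38   0.925 -0.001]
 [-0.    -0.001 -1.   ]]
tool shift mm [-482.6 -234.8   45.9]validation failed for argument at $[0]...
```

```bash
python3 -m inch '[{"ax":0,"ay":0,"az":0,"x":-0.0345,"y":-0.0168,"z":0,"gripper":0},{"ax":0,"ay":0,"az":0,"x":-0.0345,"y":-0.0168,"z":0,"gripper":0},{"ax":0,"ay":0,"az":0,"x":-0.0345,"y":-0.0168,"z":0,"gripper":0},{"ax":0,"ay":0,"az":0,"x":-0.0345,"y":-0.0168,"z":0,"gripper":0},{"ax":0,"ay":0,"az":0,"x":-0.0345,"y":-0.0168,"z":0,"gripper":0},{"ax":0,"ay":0,"az":0,"x":-0.0345,"y":-0.0168,"z":0,"gripper":0},{"ax":0,"ay":0,"az":0,"x":-0.0345,"y":-0.0168,"z":0,"gripper":0},{"ax":0,"ay":0,"az":0,"x":-0.0345,"y":-0.0168,"z":0,"gripper":0}]'
python3 -c "
from h import *
go('disc',185)"
```

```text
time: 0.77
tool_pos: [404.4, 254.7, 231.1]
ee_rot: [-0.608, -3.082, 0.0]
contact_force: [1.2, 0.4, 0.5]
grip_width: -0.2
grip_force: 0.0
t 0.7667 pos [404.4 254.7 231.1] F [1.24 0.37 0.53] j6 0.9516419497164417
[[-0.925  0.38  -0.   ]
 [ 0.38   0.925 -0.   ]
 [ 0.    -0.    -1.   ]]
tool shift mm [-205.3  -99.4   46.1]
```

```bash
python3 -m inch '[{"ax":0,"ay":0,"az":0,"x":-0.034,"y":-0.0165,"z":0.006,"gripper":0},{"ax":0,"ay":0,"az":0,"x":-0.034,"y":-0.0165,"z":0.008,"gripper":0},{"ax":0,"ay":0,"az":0,"x":-0.034,"y":-0.0165,"z":0.008,"gripper":0},{"ax":0,"ay":0,"az":0,"x":-0.034,"y":-0.0165,"z":0.008,"gripper":0},{"ax":0,"ay":0,"az":0,"x":-0.034,"y":-0.0165,"z":0.008,"gripper":0},{"ax":0,"ay":0,"az":0,"x":-0.034,"y":-0.0165,"z":0.008,"gripper":0},{"ax":0,"ay":0,"az":0,"x":0,"y":0,"z":0,"gripper":0},{"ax":0,"ay":0,"az":0,"x":0,"y":0,"z":0,"gripper":0}]'
python3 - <<'E'
from h import *
go('disc',165)
c,f=cap('side')
i=c['img'][130:260,200:340,::-1];cv2.imwrite('pics/s1.png',cv2.resize(i,(640,594),interpolation=2))
E
```

```text
time: 1.43
tool_pos: [555.1, 85.6, 183.7]
ee_rot: [-0.613, -3.078, 0.001]
contact_force: [-1.1, -0.0, 0.9]
grip_width: -0.3
grip_force: 0.0
t 1.4333 pos [555.1  85.6 183.7] F [-1.08 -0.04  0.87] j6 0.5461049460213598
[[-0.924  0.383 -0.003]
 [ 0.383  0.924 -0.   ]
 [ 0.003 -0.001 -1.   ]]
tool shift mm [-1.7 -0.2 18.7]
```

View pics/s1.png

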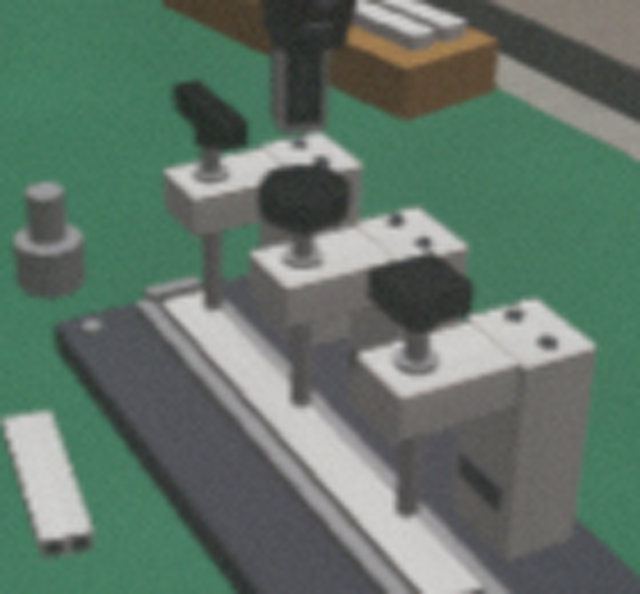

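The fingertips (300,128) sit straight above the disc cap (305,182). I descend now.

```bash
python3 -m inch '[{"ax":0,"ay":0,"az":0,"x":-0.001,"y":0,"z":0.004,"gripper":0},{"ax":0,"ay":0,"az":0,"x":0,"y":0,"z":0.004,"gripper":0},{"ax":0,"ay":0,"az":0,"x":0,"y":0,"z":0.004,"gripper":0},{"ax":0,"ay":0,"az":0,"x":0,"y":0,"z":0.003,"gripper":0},{"ax":0,"ay":0,"az":0,"x":0,"y":0,"z":0.002,"gripper":0},{"ax":0,"ay":0,"az":0,"x":0,"y":0,"z":0.001,"gripper":0},{"ax":0,"ay":0,"az":0,"x":0,"y":0,"z":0,"gripper":0},{"ax":0,"ay":0,"az":0,"x":0,"y":0,"z":0,"gripper":0}]'
python3 -m inch '[{"ax":0,"ay":0,"az":0,"x":0,"y":0,"z":0.001,"gripper":0},{"ax":0,"ay":0,"az":0,"x":0,"y":0,"z":0.001,"gripper":0},{"ax":0,"ay":0,"az":0,"x":0,"y":0,"z":0.001,"gripper":0},{"ax":0,"ay":0,"az":0,"x":0,"y":0,"z":0.001,"gripper":0},{"ax":0,"ay":0,"az":0,"x":0,"y":0,"z":0.001,"gripper":0},{"ax":0,"ay":0,"az":0,"x":0,"y":0,"z":0.001,"gripper":0},{"ax":0,"ay":0,"az":0,"x":0,"y":0,"z":0.001,"gripper":0},{"ax":0,"ay":0,"az":0,"x":0,"y":0,"z":0.001,"gripper":0}]'
```

```text
time: 2.15
tool_pos: [555.7, 87.1, 167.4]
ee_rot: [0.608, 3.082, 0.0]
contact_force: [0.2, -0.4, 0.3]
grip_width: -0.0
grip_force: 0.0
time: 2.82
tool_pos: [555.7, 86.9, 159.2]
ee_rot: [-0.608, -3.082, 0.0]
contact_force: [0.7, 0.6, 0.2]
grip_width: -0.5
grip_force: 0.0
```

```bash
python3 -m inch '[{"ax":0,"ay":0,"az":0,"x":0,"y":0,"z":0.001,"gripper":0},{"ax":0,"ay":0,"az":0,"x":0,"y":0,"z":0.001,"gripper":0},{"ax":0,"ay":0,"az":0,"x":0,"y":0,"z":0.001,"gripper":0},{"ax":0,"ay":0,"az":0,"x":0,"y":0,"z":0.001,"gripper":0},{"ax":0,"ay":0,"az":0,"x":0,"y":0,"z":0.001,"gripper":0},{"ax":0,"ay":0,"az":0,"x":0,"y":0,"z":0.001,"gripper":0},{"ax":0,"ay":0,"az":0,"x":0,"y":0,"z":0.001,"gripper":0},{"ax":0,"ay":0,"az":0,"x":0,"y":0,"z":0.001,"gripper":0}]'
```

```text
time: 3.48
tool_pos: [555.8, 86.9, 151.3]
ee_rot: [0.608, 3.082, 0.0]
contact_force: [-0.4, -0.3, 2.9]
grip_width: -0.2
grip_force: 1.3
```

Force is about 3 N, so the plunger is moving.

```bash
python3 -m inch '[{"ax":0,"ay":0,"az":0,"x":0,"y":0,"z":0.001,"gripper":0},{"ax":0,"ay":0,"az":0,"x":0,"y":0,"z":0.001,"gripper":0},{"ax":0,"ay":0,"az":0,"x":0,"y":0,"z":0.001,"gripper":0},{"ax":0,"ay":0,"az":0,"x":0,"y":0,"z":0.001,"gripper":0},{"ax":0,"ay":0,"az":0,"x":0,"y":0,"z":0.001,"gripper":0},{"ax":0,"ay":0,"az":0,"x":0,"y":0,"z":0.001,"gripper":0},{"ax":0,"ay":0,"az":0,"x":0,"y":0,"z":0,"gripper":0},{"ax":0,"ay":0,"az":0,"x":0,"y":0,"z":0,"gripper":0}]'
```

```text
time: 4.15
tool_pos: [555.7, 86.9, 145.5]
ee_rot: [0.608, 3.082, 0.0]
contact_force: [-0.5, 0.5, 4.0]
grip_width: -0.1
grip_force: 2.2
```

```bash
python3 -m inch '[{"ax":0,"ay":0,"az":0,"x":0,"y":0,"z":0.001,"gripper":0},{"ax":0,"ay":0,"az":0,"x":0,"y":0,"z":0.001,"gripper":0},{"ax":0,"ay":0,"az":0,"x":0,"y":0,"z":0,"gripper":0},{"ax":0,"ay":0,"az":0,"x":0,"y":0,"z":0,"gripper":0}]'
```

```text
time: 4.48
tool_pos: [555.7, 87.0, 143.7]
ee_rot: [0.608, 3.082, 0.0]
contact_force: [-2.0, 0.4, 6.3]
grip_width: 0.3
grip_force: 3.3
```

```bash
python3 -m inch '[{"ax":0,"ay":0,"az":0,"x":0,"y":0,"z":0.0007,"gripper":0},{"ax":0,"ay":0,"az":0,"x":0,"y":0,"z":0,"gripper":0},{"ax":0,"ay":0,"az":0,"x":0,"y":0,"z":0,"gripper":0},{"ax":0,"ay":0,"az":0,"x":0,"y":0,"z":0,"gripper":0}]'
python3 -m inch '[{"ax":0,"ay":0,"az":0,"x":0,"y":0,"z":-0.003,"gripper":0},{"ax":0,"ay":0,"az":0,"x":0,"y":0,"z":-0.012,"gripper":0},{"ax":0,"ay":0,"az":0,"x":0,"y":0,"z":-0.015,"gripper":0},{"ax":0,"ay":0,"az":0,"x":-0.007,"y":-0.023,"z":0,"gripper":0},{"ax":0,"ay":0,"az":0,"x":-0.007,"y":-0.023,"z":0,"gripper":0},{"ax":0,"ay":0,"az":0,"x":-0.007,"y":-0.023,"z":0,"gripper":0},{"ax":0,"ay":0,"az":0,"x":-0.008,"y":-0.024,"z":0,"gripper":0},{"ax":0,"ay":0,"az":0,"x":0,"y":0,"z":0,"gripper":0}]'
python3 - <<'E'
from h import *
go('square',163)
c,f=cap('side')
i=c['img'][130:260,200:340,::-1];cv2.imwrite('pics/s2.png',cv2.resize(i,(640,594),interpolation=2))
E
```

```text
time: 4.82
tool_pos: [555.8, 87.0, 143.2]
ee_rot: [0.608, 3.082, 0.0]
contact_force: [-2.3, -0.7, 6.9]
grip_width: 0.2
grip_force: 3.6
time: 5.48
tool_pos: [546.8, -13.3, 172.0]
ee_rot: [-0.614, -3.081, 0.002]
contact_force: [0.6, 0.4, -0.4]
grip_width: -0.3
grip_force: 0.0
t 5.4833 pos [546.8 -13.3 172. ] F [ 0.57  0.37 -0.37] j6 0.3696180267724282
[[-0.924  0.383 -0.001]
 [ 0.383  0.924 -0.001]
 [ 0.    -0.002 -1.   ]]
tool shift mm [1.1 3.2 9. ]
```

View pics/s2.png

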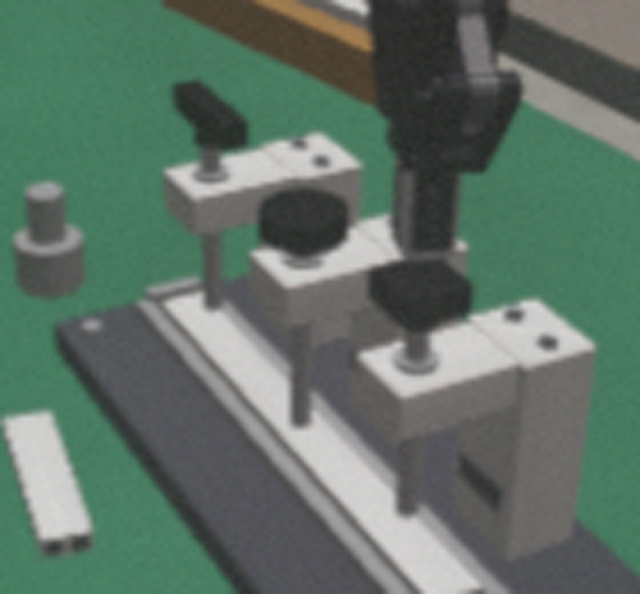

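The disc cap is down by about 20 px, its tip now just above the profile at (300,425). The fingertips (425,250) are above the square cap. Now I press the square.

```bash
python3 -m inch '[{"ax":0,"ay":0,"az":0,"x":0.001,"y":0.002,"z":0.003,"gripper":0},{"ax":0,"ay":0,"az":0,"x":0,"y":0,"z":0.003,"gripper":0},{"ax":0,"ay":0,"az":0,"x":0,"y":0,"z":0.003,"gripper":0},{"ax":0,"ay":0,"az":0,"x":0,"y":0,"z":0.001,"gripper":0},{"ax":0,"ay":0,"az":0,"x":0,"y":0,"z":0.001,"gripper":0},{"ax":0,"ay":0,"az":0,"x":0,"y":0,"z":0.001,"gripper":0},{"ax":0,"ay":0,"az":0,"x":0,"y":0,"z":0.001,"gripper":0},{"ax":0,"ay":0,"az":0,"x":0,"y":0,"z":0.001,"gripper":0}]'
python3 -m inch '[{"ax":0,"ay":0,"az":0,"x":0,"y":0,"z":0.001,"gripper":0},{"ax":0,"ay":0,"az":0,"x":0,"y":0,"z":0.001,"gripper":0},{"ax":0,"ay":0,"az":0,"x":0,"y":0,"z":0.001,"gripper":0},{"ax":0,"ay":0,"az":0,"x":0,"y":0,"z":0.001,"gripper":0},{"ax":0,"ay":0,"az":0,"x":0,"y":0,"z":0.001,"gripper":0},{"ax":0,"ay":0,"az":0,"x":0,"y":0,"z":0,"gripper":0}]'
```

```text
time: 6.2
tool_pos: [547.1, -7.5, 158.8]
ee_rot: [0.608, 3.082, 0.001]
contact_force: [-0.8, 1.5, 3.6]
grip_width: 0.3
grip_force: 1.3
time: 6.7
tool_pos: [547.2, -7.9, 153.4]
ee_rot: [0.608, 3.082, 0.0]
contact_force: [-0.2, 0.7, 1.9]
grip_width: 0.2
grip_force: 0.5
```

```bash
python3 -m inch '[{"ax":0,"ay":0,"az":0,"x":0,"y":0,"z":0.001,"gripper":0},{"ax":0,"ay":0,"az":0,"x":0,"y":0,"z":0.001,"gripper":0},{"ax":0,"ay":0,"az":0,"x":0,"y":0,"z":0.001,"gripper":0},{"ax":0,"ay":0,"az":0,"x":0,"y":0,"z":0.001,"gripper":0},{"ax":0,"ay":0,"az":0,"x":0,"y":0,"z":0.001,"gripper":0},{"ax":0,"ay":0,"az":0,"x":0,"y":0,"z":0.001,"gripper":0},{"ax":0,"ay":0,"az":0,"x":0,"y":0,"z":0.001,"gripper":0},{"ax":0,"ay":0,"az":0,"x":0,"y":0,"z":0,"gripper":0}]'
python3 -m inch '[{"ax":0,"ay":0,"az":0,"x":0,"y":0,"z":0.001,"gripper":0},{"ax":0,"ay":0,"az":0,"x":0,"y":0,"z":0.001,"gripper":0},{"ax":0,"ay":0,"az":0,"x":0,"y":0,"z":0,"gripper":0},{"ax":0,"ay":0,"az":0,"x":0,"y":0,"z":0,"gripper":0}]'
```

```text
time: 7.37
tool_pos: [547.1, -8.0, 146.4]
ee_rot: [0.608, 3.082, -0.0]
contact_force: [0.4, -0.1, 1.4]
grip_width: -0.2
grip_force: 0.5
time: 7.7
tool_pos: [547.1, -8.0, 144.9]
ee_rot: [0.608, 3.082, -0.0]
contact_force: [0.3, -0.5, 5.6]
grip_width: 0.3
grip_force: 2.6
```

```bash
python3 -m inch '[{"ax":0,"ay":0,"az":0,"x":0,"y":0,"z":0.001,"gripper":0},{"ax":0,"ay":0,"az":0,"x":0,"y":0,"z":0.0005,"gripper":0},{"ax":0,"ay":0,"az":0,"x":0,"y":0,"z":0,"gripper":0},{"ax":0,"ay":0,"az":0,"x":0,"y":0,"z":0,"gripper":0}]'
```

```text
time: 8.03
tool_pos: [547.1, -8.0, 143.7]
ee_rot: [0.608, 3.081, -0.0]
contact_force: [-0.5, 0.6, 6.4]
grip_width: 0.1
grip_force: 3.3
```

```bash
python3 -m inch '[{"ax":0,"ay":0,"az":0,"x":0,"y":0,"z":0.0007,"gripper":0},{"ax":0,"ay":0,"az":0,"x":0,"y":0,"z":0,"gripper":0},{"ax":0,"ay":0,"az":0,"x":0,"y":0,"z":0,"gripper":0}]'
python3 -m inch '[{"ax":0,"ay":0,"az":0,"x":0,"y":0,"z":-0.003,"gripper":0},{"ax":0,"ay":0,"az":0,"x":0,"y":0,"z":-0.012,"gripper":0},{"ax":0,"ay":0,"az":0,"x":0,"y":0,"z":-0.017,"gripper":0},{"ax":0,"ay":0,"az":0,"x":0.009,"y":0.03,"z":-0.003,"gripper":0},{"ax":0,"ay":0,"az":0,"x":0.009,"y":0.03,"z":0,"gripper":0},{"ax":0,"ay":0,"az":0,"x":0.009,"y":0.03,"z":0,"gripper":0},{"ax":0,"ay":0,"az":0,"x":0.009,"y":0.03,"z":0,"gripper":0},{"ax":0,"ay":0,"az":0,"x":0.009,"y":0.03,"z":0,"gripper":0}]'
python3 -m inch '[{"ax":0,"ay":0,"az":0,"x":0.009,"y":0.03,"z":0,"gripper":0},{"ax":0,"ay":0,"az":0,"x":0,"y":0,"z":0,"gripper":0},{"ax":0,"ay":0,"az":0,"x":0,"y":0,"z":0,"gripper":0},{"ax":0,"ay":0,"az":0,"x":0,"y":0,"z":0,"gripper":0}]'
python3 - <<'E'
from h import *
go('bar',163)
c,f=cap('side')
i=c['img'][130:260,200:340,::-1];cv2.imwrite('pics/s3.png',cv2.resize(i,(640,594),interpolation=2))
E
```

```text
time: 8.28
tool_pos: [547.1, -8.0, 143.1]
ee_rot: [0.608, 3.081, -0.0]
contact_force: [-0.7, -0.3, 7.8]
grip_width: 0.0
grip_force: 3.6
time: 8.95
tool_pos: [562.0, 149.0, 176.8]
ee_rot: [-0.609, -3.081, 0.002]
contact_force: [1.4, 0.4, 0.7]
grip_width: -0.1
grip_force: 0.0
time: 9.28
tool_pos: [565.1, 178.7, 176.7]
ee_rot: [-0.608, -3.081, 0.002]
contact_force: [-1.3, -0.3, 0.1]
grip_width: -0.1
grip_force: 0.0
t 9.2833 pos [565.1 178.7 176.7] F [-1.29 -0.32  0.12] j6 0.6960637975819514
[[-0.925  0.38  -0.001]
 [ 0.38   0.925 -0.001]
 [ 0.001 -0.002 -1.   ]]
tool shift mm [-0.9  0.4 13.7]
```

View pics/s3.png

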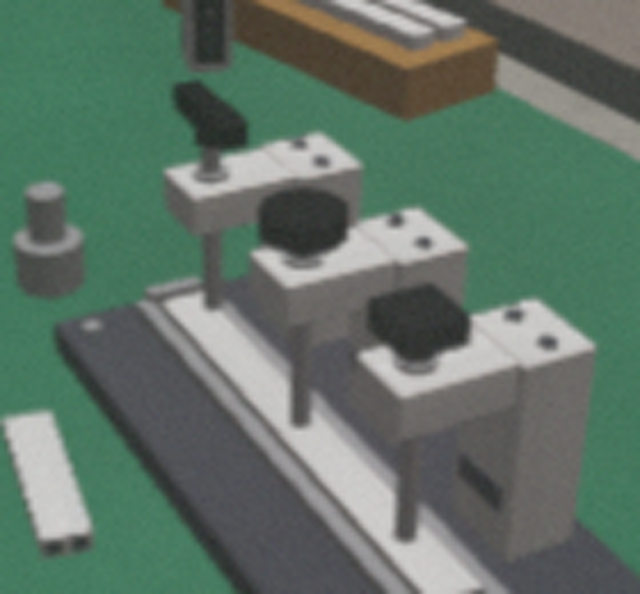

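The disc and square caps are both down. The fingertips (207,68) are above the middle of the bar (210,115).

```bash
python3 -m inch '[{"ax":0,"ay":0,"az":0,"x":-0.001,"y":0,"z":0.004,"gripper":0},{"ax":0,"ay":0,"az":0,"x":0,"y":0,"z":0.004,"gripper":0},{"ax":0,"ay":0,"az":0,"x":0,"y":0,"z":0.004,"gripper":0},{"ax":0,"ay":0,"az":0,"x":0,"y":0,"z":0.002,"gripper":0},{"ax":0,"ay":0,"az":0,"x":0,"y":0,"z":0.001,"gripper":0},{"ax":0,"ay":0,"az":0,"x":0,"y":0,"z":0.001,"gripper":0},{"ax":0,"ay":0,"az":0,"x":0,"y":0,"z":0.001,"gripper":0},{"ax":0,"ay":0,"az":0,"x":0,"y":0,"z":0.001,"gripper":0}]'
python3 -m inch '[{"ax":0,"ay":0,"az":0,"x":0,"y":0,"z":0.001,"gripper":0},{"ax":0,"ay":0,"az":0,"x":0,"y":0,"z":0.001,"gripper":0},{"ax":0,"ay":0,"az":0,"x":0,"y":0,"z":0.001,"gripper":0},{"ax":0,"ay":0,"az":0,"x":0,"y":0,"z":0.001,"gripper":0},{"ax":0,"ay":0,"az":0,"x":0,"y":0,"z":0.001,"gripper":0},{"ax":0,"ay":0,"az":0,"x":0,"y":0,"z":0.001,"gripper":0}]'
```

```text
time: 10.0
tool_pos: [566.5, 178.7, 159.5]
ee_rot: [0.608, 3.082, 0.0]
contact_force: [-0.3, 0.4, 0.6]
grip_width: 0.3
grip_force: 0.0
time: 10.5
tool_pos: [566.5, 178.8, 153.4]
ee_rot: [0.608, 3.082, 0.0]
contact_force: [-1.1, 0.1, 2.2]
grip_width: 0.3
grip_force: 1.3
```

```bash
python3 -m inch '[{"ax":0,"ay":0,"az":0,"x":0,"y":0,"z":0.001,"gripper":0},{"ax":0,"ay":0,"az":0,"x":0,"y":0,"z":0.001,"gripper":0},{"ax":0,"ay":0,"az":0,"x":0,"y":0,"z":0.001,"gripper":0},{"ax":0,"ay":0,"az":0,"x":0,"y":0,"z":0.001,"gripper":0},{"ax":0,"ay":0,"az":0,"x":0,"y":0,"z":0.001,"gripper":0},{"ax":0,"ay":0,"az":0,"x":0,"y":0,"z":0.001,"gripper":0},{"ax":0,"ay":0,"az":0,"x":0,"y":0,"z":0.001,"gripper":0},{"ax":0,"ay":0,"az":0,"x":0,"y":0,"z":0,"gripper":0}]'
python3 -m inch '[{"ax":0,"ay":0,"az":0,"x":0,"y":0,"z":0.001,"gripper":0},{"ax":0,"ay":0,"az":0,"x":0,"y":0,"z":0.001,"gripper":0},{"ax":0,"ay":0,"az":0,"x":0,"y":0,"z":0,"gripper":0},{"ax":0,"ay":0,"az":0,"x":0,"y":0,"z":0,"gripper":0}]'
```

```text
time: 11.17
tool_pos: [566.5, 178.8, 146.2]
ee_rot: [-0.608, -3.082, -0.0]
contact_force: [0.2, 0.4, 1.6]
grip_width: -0.2
grip_force: 0.3
time: 11.5
tool_pos: [566.5, 178.8, 144.8]
ee_rot: [0.608, 3.082, 0.0]
contact_force: [-0.9, -0.7, 4.8]
grip_width: -0.2
grip_force: 2.7
```

```bash
python3 -m inch '[{"ax":0,"ay":0,"az":0,"x":0,"y":0,"z":0.001,"gripper":0},{"ax":0,"ay":0,"az":0,"x":0,"y":0,"z":0.001,"gripper":0},{"ax":0,"ay":0,"az":0,"x":0,"y":0,"z":0,"gripper":0},{"ax":0,"ay":0,"az":0,"x":0,"y":0,"z":0,"gripper":0}]'
python3 -m inch '[{"ax":0,"ay":0,"az":0,"x":0,"y":0,"z":-0.003,"gripper":0},{"ax":0,"ay":0,"az":0,"x":0,"y":0,"z":-0.012,"gripper":0},{"ax":0,"ay":0,"az":0,"x":0,"y":0,"z":-0.02,"gripper":0},{"ax":0,"ay":0,"az":0,"x":0,"y":0,"z":-0.02,"gripper":0},{"ax":0,"ay":0,"az":0,"x":0,"y":0,"z":-0.01,"gripper":0},{"ax":0,"ay":0,"az":0,"x":0,"y":0,"z":0,"gripper":0},{"ax":0,"ay":0,"az":0,"x":0,"y":0,"z":0,"gripper":0}]'
python3 - <<'E'
from h import *
c,f=cap('side')
i=c['img'][130:260,200:340,::-1];cv2.imwrite('pics/s4.png',cv2.resize(i,(640,594),interpolation=2))
E
```

```text
time: 11.83
tool_pos: [566.5, 178.8, 143.2]
ee_rot: [0.608, 3.081, 0.001]
contact_force: [-1.5, -0.8, 6.0]
grip_width: -0.3
grip_force: 3.6
time: 12.42
tool_pos: [566.6, 178.8, 207.0]
ee_rot: [0.608, 3.082, 0.0]
contact_force: [-0.4, 0.4, -0.7]
grip_width: -0.1
grip_force: 0.0
```

View pics/s4.png

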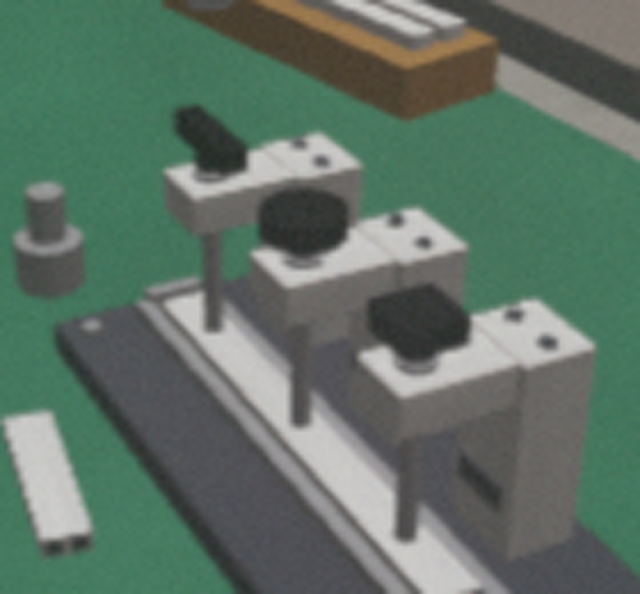

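All three caps sit low, with tips at (213,330), (300,425) and (405,540) just above the profile. Nothing else has moved and the gripper is clear.

```bash
python3 -c "
from bench import robot
print(robot.finish_job())"
```

```text
the job is handed in; nothing more can be done
None
```

I pressed all three plungers down until they stopped, in the order disc, square, bar, with 6 to 8 N each; the last picture shows the profile and loose parts in view undisturbed, and the job is handed in at about 12.5 s.

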